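# Clear, level and set the pantry scale

## Robot

A 6-joint arm with a two-finger parallel gripper is mounted at the origin on the work surface. World frame = base frame: x ahead of the robot, y to its left, z up, the work surface at z = 0. Lengths are in m, angles in rad, forces in N, time in s.
With the tool pointing down it reaches from about 0.325 to 0.9 m from the base axis. Payload 6.1 kg.
Tool frame: the origin (TCP) lies on the mounting face of the last link; the fingertips stand 182 mm ahead of it and the grasp point (between the pads) lies 164 mm ahead of it (ctrl.tip_extent is the distance from the TCP to the fingertips, in m); z points along the fingers, y is the line along which they close (so a half turn about z gives the same grasp; the last joint's range is limited). The gripper opens to 87 mm and grips with 3 to 60 N. Pads are 19 mm wide; open, the fingers measure 117 mm over their backs; the gripper's body (75 mm by 190 mm) begins 51 mm behind the grasp point.
Start: joints at [1.144, 0.22, 1.526, -0, 1.395, -0.126], TCP at [0.185, 0.597, 0.405] pointing down, gripper open.
Joint ranges: [-2.98, 2.98], [-0.91, 2.08], [0.09, 2.57], [-1.24, 4.39], [0.2, 2.65], [-2.68, 2.68]. Speed limits (rad/s): [2.57, 2.57, 3.01, 3.14, 3.14, 3.14].

## Interface

Orientations are given as a unit quaternion [w, x, y, z].
In Python, from plant import ctrl gives the robot as it stands.
- The arm moves only by the tool servo_tool, never from a script. Its argument "increments" is a list of rows, each a list of 2 entries, a list of its own where there are three numbers: the shift along the tool's x, y, z in m, then the turn, a rotation vector about the tool's x, y, z in rad. In form: [[[dx, dy, dz], [rx, ry, rz]], ...]. A call has 1 to 20 rows; each row shifts and turns the commanded pose from where the row before left it, along the tool's axes as they then stand; what a row does not reach is not made up. A row lasts 1/10 s, in which the tool goes at most 50 mm and 8.59 degrees, less where a joint would pass 70% of its speed; a pose out of reach is approached as far as the arm can. A call is refused whole if a number of a shift passes 0.05 or a number of a turn 0.15, either way. A call with a gripper value outside its range is refused whole. "claw" is the closure, from 0 (fully open) to 1 (shut), set as the call begins (left out, the last holds). The fingers move at their own pace and stop on an object; "newtons" is the grip in N (left out, the last holds). Time passes only in rows, so rows that do not move let the fingers close. It gives the time, the measured TCP pose, the force, the opening and the grip force at its end, in the units of the state.
- ctrl.state(): the state, without advancing time (a new reading comes with each control period).
- ctrl.read_camera(name): name is "side" or "top"; returns (picture, depth): 400x640x3 uint8, blue, green, red; 400x640 float32, m along the optical axis (not along the pixel's ray), 0 where there is no reading.
- ctrl.get_calibration(name): a dict with "vertical_fov" (degrees; the focal length in pixels is half the picture's height over the tangent of half this angle, whatever the lens; pixels are square), "cx", "cy" (the principal point, pixels), "k1" (the pictures are not rectified: a ray, as slopes to the right and down, at radius r is drawn at 1 + k1 r^2 times it, then the intrinsics apply), "pose" (4x4, takes a point from camera to world coordinates). Camera axes: x right, y up, looking along -z (the intrinsics and any distortion apply to the point x, -y, -z); pixel columns grow to the right and rows downward; lengths in m; the calibration is good to about 2 mm. A picture is of the moment at which its call begins. get_calibration takes no time and is no camera call.
- ctrl.finish_job(): hands the job in; it is judged then, once.
The state is a dict: "clock": time; "joint_positions": joint angles; "joint_vel": joint speeds; "effort": joint torques, N m; "tcp_pos": TCP position; "orientation": TCP orientation; "contact_force": force on the tool from outside, world axes, zero at the start; "torque": the same for the moment, N m; "opening": finger opening in m; "gripper_force": force on a finger pad.
Only numpy, scipy, OpenCV 4.12 (cv2) and the standard library are available. Lean on these libraries where they do the work, as an engineer would, in place of code of your own. Each camera call takes 0.05 s, during which the arm holds its last target. There are 200 camera calls.

## Task

Get the pantry scale ready for use. First clear every tin and jar off its platform and stand them upright in the wooden tray; then, with the platform empty, turn the two foot knobs until it sits level, with the ball of each of its two levels resting between its two lines; last of all turn the selector so that its pointer is at the long broad mark. Leave the big jar, the tumbler and the bottle alone.

Things in the scene. Friction and masses are not known exactly. Their poses are not given: they have to be found in the camera images.
- scale: bench scale base, grey, fixed to the worktop, 335 x 300 x 14 mm. Origin: underside, below the centre of the weighing platform. Its x points to the edge with the two levels, its -x edge carries the front knob and the selector, its +y edge the side knob
- platform: hinged steel weighing platform of the scale, 185 mm along x, 262 mm along y; origin at its hinge point, 32 mm above the worktop when level; its flat top lies 13 mm above this origin. Its z axis is square to the top: vertical when level
- level_front (a point): middle of the front level, at ball-centre height: a white straight channel 66 x 20 mm along the scale's x, at the +x edge on the -y half; two black lines cross it 7 mm either side of this point. It shows the tilt that the front knob changes
- ball_front: dark steel ball, 8 mm across, in the front level (origin at its centre): it rolls to the low side, 2.5 mm for each 0.01 rad of tilt, and lies midway between the lines when level
- level_side (a point): middle of the side level, at ball-centre height: the same channel along the scale's y, at the +x edge on the +y half. It shows the tilt that the side knob changes
- ball_side: dark steel ball, 8 mm across, in the side level (origin at its centre); as for the front one
- knob_front: front foot knob: black upright bar handle 38 mm long (along its x), 12 mm thick (along its y), 30 mm tall, on a vertical screw at the scale's -x edge; origin at the underside of the bar, 58 mm above the worktop. Clockwise seen from above raises the platform's -x edge (0.02 rad of tilt per rad); it stays where left; about a turn of travel
- knob_side: side foot knob, the same as the front one, at the scale's +y edge: clockwise raises the platform's +y edge (0.02 rad of tilt per rad)
- dial (a joint): selector knob angle, rad, growing clockwise seen from above; 0 is the pointer towards the scale's +x; small marks at -0.7, 0 and 0.7, the long broad mark at 1.4; stops at -1.0 and 2.1
- dial_grip (a point): grip point on the selector's axis, 63 mm above the worktop: black bar 42 mm long (along this point's x, its pointed end with the white line at +x), 12 mm thick, 30 mm tall (from 42 to 72 mm above the worktop), on a flat 46 mm disc
- dial_mark (a point): the one long broad black mark on the white selector console, 33 mm from the selector's axis
- tray: open wooden storage tray, fixed, 240 mm (x) x 280 mm (y), 22 mm tall, walls and floor 6 mm; origin at the centre of its underside
- tin_low: round steel spice tin with a steel lid, 54 mm across (lid 55), 50 mm tall; loose; starts standing on the scale's platform, may be absent; origin at the centre of its underside, z up along it
- tin_tall: round steel tin with a dark steel lid, 50 mm across (lid 51), 60 mm tall; loose; starts standing on the scale's platform, may be absent; origin at the centre of its underside, z up along it
- jar_wide: amber glass jar with a red lid, 54 mm across (lid 51, 14 mm high), 56 mm tall; loose; starts standing on the scale's platform, may be absent; origin at the centre of its underside, z up along it
- jar_slim: white plastic jar with a red lid, 48 mm across, 58 mm tall; loose; starts standing on the scale's platform, may be absent; origin at the centre of its underside, z up along it
- box_tin: square tin, 48 x 48 mm (lid 49), 56 mm tall; loose; starts standing on the scale's platform, may be absent; origin at the centre of its underside, z up along it
- big_jar: big glass jar with a red lid, 90 mm across, 120 mm tall, beside the work; leave alone
- tumbler: steel tumbler, 72 mm across, 100 mm tall, beyond the work; leave alone
- sauce: amber bottle, 60 mm across, 120 mm tall, beside the work; leave alone
Mind the look-alikes: they are no part of the job. What is shaped like the tin_tall but purple, turquoise or yellow is not meant.

How it is judged:
On the way, in this order (a step that is already met when the one before it is completed fails the run):
1. all tins and jars stand upright in the tray (x of tin_low in the frame of tray between -0.115 and 0.115 m and y of tin_low in the frame of tray between -0.135 and 0.135 m and z of each of tin_low, tin_tall, jar_wide, jar_slim, box_tin in the frame of tray below 0.012 m and angle between each of tin_low, tin_tall, jar_wide, jar_slim, box_tin's own z axis and vertical below 0.15 rad and linear speed of each of tin_low, tin_tall, jar_wide, jar_slim, box_tin below 0.03 m/s and x of tin_tall in the frame of tray between -0.115 and 0.115 m and y of tin_tall in the frame of tray between -0.135 and 0.135 m and x of jar_wide in the frame of tray between -0.115 and 0.115 m and y of jar_wide in the frame of tray between -0.135 and 0.135 m and x of jar_slim in the frame of tray between -0.115 and 0.115 m and y of jar_slim in the frame of tray between -0.135 and 0.135 m and x of box_tin in the frame of tray between -0.115 and 0.115 m and y of box_tin in the frame of tray between -0.135 and 0.135 m), for 0.3 s.
2. the platform sits level, untouched (distance between ball_front and level_front below 0.0035 m and distance between ball_side and level_side below 0.0035 m and contact force between each of the arm, the fingers and platform below 0.5 N), for 0.4 s.
3. the selector points at the long mark (value of joint dial between 1.25 and 1.55 rad), for 0.2 s.
At the end, for the whole second after the job is handed in: Every tin and jar that is present stands upright (within 0.15 rad) on the tray's floor, at rest; the platform is level within 0.014 rad each way (each level's ball within 3.5 mm of its middle, between the lines); the selector is within 0.15 rad of the long mark; all released (all of step 1 and all of step 3 and distance between ball_front and level_front below 0.0035 m and distance between ball_side and level_side below 0.0035 m and velocity of joint dial below 0.05 rad/s); the robot touches nothing.
It fails at once if the big jar is moved by more than 30 mm (distance of big_jar from where it was at the start of the episode above 0.03 m).
It fails at once if the tumbler is moved by more than 30 mm (distance of tumbler from where it was at the start of the episode above 0.03 m).
It fails at once if the sauce is moved by more than 30 mm (distance of sauce from where it was at the start of the episode above 0.03 m).
Of tin_low, tin_tall, jar_wide, jar_slim, box_tin only 3 to 5 are there at a start; the rules pass over those that are not, and their reading is None.
At some moment in a run one of tin_low, tin_tall, jar_wide, jar_slim, box_tin may be knocked a few centimetres aside while the robot is not near it.
It also fails if it takes over 208 s, if anything falls off the work surface, if the arm or the gripper's body presses on something with over 40 N, if the wrist force passes 120 N, or if a joint passes its speed limit or range.

## Working session

There is one attempt and no reset: what is moved stays moved. The work goes in short steps, Python scripts to look and compute and a tool call to move; the robot and the scene stay as the last step left them, time stands still between calls to the robot, and variables do not carry over. Pictures are saved under pics/ and viewed, at most 14 in all, crops included, and the job is handed in when it is done.

Besides the shell and the picture viewer there is one more tool, called after "Emit:" by a JSON object that holds its "api" and its "payload". servo_tool: Moves the arm, as the interface text tells. Its arguments: {"type":"object","properties":{"increments":{"type":"array","items":{"type":"array"}},"claw":{"type":"number"},"newtons":{"type":"number"}},"required":["increments"]}

```bash
mkdir -p pics; ls
cat > h.py <<'E'
import numpy as np, cv2
from plant import ctrl
def cal(n):
    c=ctrl.get_calibration(n); f=200/np.tan(np.radians(c["vertical_fov"])/2)
    return f,c["cx"],c["cy"],c["k1"],np.array(c["pose"])
def ray(n,u,v):
    f,cx,cy,k1,P=cal(n)
    d=np.array([(u-cx)/f,(v-cy)/f]); s=d.copy()
    for _ in range(20): s=d/(1+k1*(s@s))
    return P[:3,3],P[:3,:3]@np.array([s[0],-s[1],-1])
def onz(n,u,v,z):
    o,r=ray(n,u,v); return o+r*(z-o[2])/r[2]
def pt(n,u,v,depth):
    o,r=ray(n,u,v); return o+r*depth
def cloud(n,D):
    f,cx,cy,k1,P=cal(n)
    v,u=np.mgrid[0:400,0:640]; d=np.stack([(u-cx)/f,(v-cy)/f],-1); s=d.copy()
    for _ in range(20): s=d/(1+k1*(s**2).sum(-1,keepdims=True))
    c=np.stack([s[...,0],-s[...,1],-np.ones_like(D)],-1)*D[...,None]
    return c@P[:3,:3].T+P[:3,3]
def proj(n,p):
    f,cx,cy,k1,P=cal(n); c=P[:3,:3].T@(np.array(p)-P[:3,3])
    s=np.array([c[0],-c[1]])/-c[2]; s=s*(1+k1*(s@s)); return s*f+[cx,cy]
E
python3 - <<'E'
from h import *
for n in("top","side"):
    I,D=ctrl.read_camera(n); cv2.imwrite(f"pics/{n}0.png",I); np.save(f"{n}0.npy",D); print(n,cal(n))
print(ctrl.state())
E
```

```text
pics
top (np.float64(457.56974576662986), 310.00475572956776, 202.43857342427478, -0.02737776275353505, array([[-7.16039780e-03,  9.97277494e-01, -7.33916065e-02,
         4.77856766e-01],
       [-9.99973880e-01, -7.21332956e-03, -4.56189168e-04,
        -1.06488152e-02],
       [-9.84345035e-04,  7.33864230e-02,  9.97303095e-01,
         1.43395851e+00],
       [ 0.00000000e+00,  0.00000000e+00,  0.00000000e+00,
         1.00000000e+00]]))
side (np.float64(460.08425196863624), 321.34346670962793, 201.3292722999961, -0.004061431640989473, array([[ 0.808374  ,  0.33113656, -0.48670326, -0.21193133],
       [-0.58858911,  0.46830453, -0.65897931, -1.07627244],
       [ 0.0097132 ,  0.81916997,  0.57346858,  0.99577888],
       [ 0.        ,  0.        ,  0.        ,  1.        ]]))
{'clock': 0.1, 'joint_positions': array([ 1.14391259e+00,  2.21143443e-01,  1.52752487e+00, -3.42995852e-05,
        1.39469844e+00, -1.26076337e-01]), 'joint_vel': array([-0.00217267, -0.00162933, -0.00488721, -0.00101718,  0.00074995,
       -0.00103561]), 'effort': array([ 1.03245773e-03, -4.95950139e+01, -3.88516009e+01,  7.03234551e-02,
        5.16169367e-02, -1.76132875e-05]), 'tcp_pos': array([0.18507193, 0.59670683, 0.40373382]), 'orientation': array([-2.25898033e-04,  1.49834245e-01,  9.88710732e-01, -8.57969425e-04]), 'contact_force': array([ 0.3678347 , -0.5832686 , -0.67499749]), 'torque': array([-0.01545386,  0.07654064, -0.01752817]), 'gripper_force': 0.0, 'opening': 0.08686540527564818}
```

View pics/top0.png

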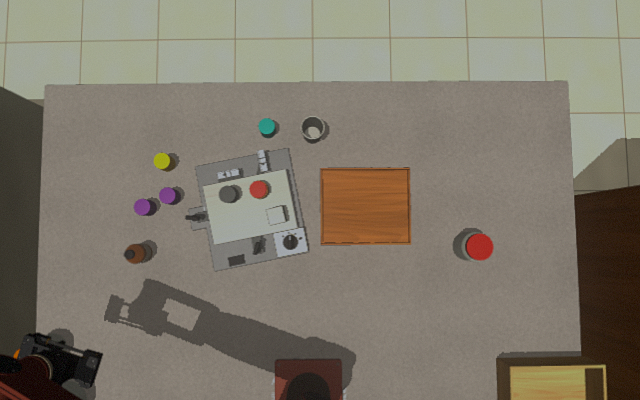

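View pics/side0.png

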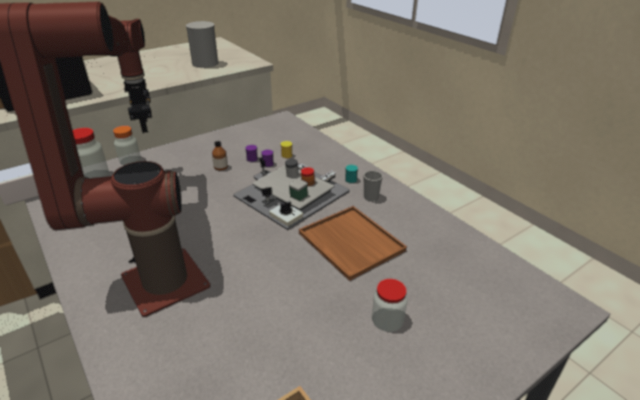

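The top view shows the scale at about (250,210), and the tray at (365,206). On the platform are a dark lid at (229,194), a red lid at (259,189) and a square tin at (276,215). The selector is at (290,241), the front knob at about (259,245) and the side knob at about (196,216).

Things that could be mistaken for tin_tall:
- purple tins at (144,207) and (169,196), yellow tin at (162,161), turquoise tin at (267,127): not meant
- dark lid at (229,194): chosen
- red lids: big jar (479,246), to be left alone; jar on the platform (259,189), chosen

Next I'll check the choice in a close crop.

Run:
```python
from h import *
a=cv2.imread("pics/top0.png")[140:280,180:320]; b=cv2.imread("pics/side0.png")[145:235,225:355]
a=cv2.resize(a,(560,560),interpolation=cv2.INTER_CUBIC)
cv2.imwrite("pics/c0.png",a); cv2.imwrite("pics/c1.png",cv2.resize(b,(780,540),interpolation=cv2.INTER_CUBIC))
C=cloud("top",np.load("top0.npy"))
for u,v in[(229,194),(259,189),(276,215),(240,215),(290,241),(365,206),(259,245),(322,169),(196,216),(190,216),(300,165)]: print((u,v),C[v,u].round(4))
```

```text
(229, 194) [0.602  0.2261 0.1057]
(259, 189) [0.6161 0.1387 0.1045]
(276, 215) [0.5399 0.0893 0.1016]
(240, 215) [0.5434 0.2033 0.0435]
(290, 241) [0.4638 0.0501 0.0728]
(365, 206) [ 0.5708 -0.1825  0.0016]
(259, 245) [0.4528 0.1409 0.0835]
(322, 169) [ 0.6863 -0.0482  0.0189]
(196, 216) [0.5394 0.3276 0.0835]
(190, 216) [0.5394 0.3446 0.0864]
(300, 165) [ 0.7025  0.0208 -0.0014]
```

View pics/c0.png

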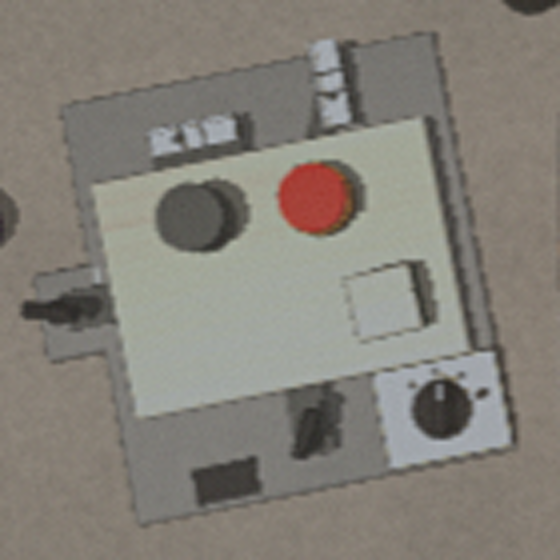

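View pics/c1.png

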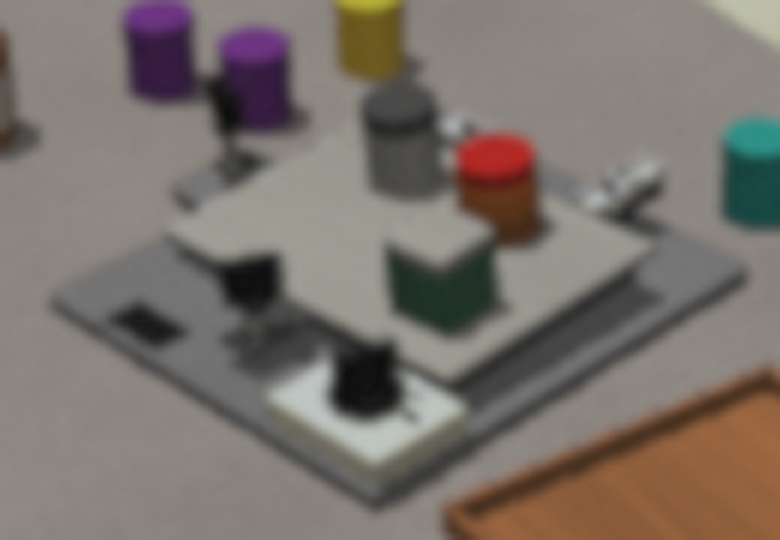

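The crops show three items on the platform: tin_tall (grey, dark lid), jar_wide (amber, red lid) and box_tin (green sides, pale lid). tin_low and jar_slim are absent. The selector's pointer is near 0, and the broad mark is to its right at crop pixel (482,393). The side-level ball isn't clear yet.

```bash
cat >> h.py <<'E'
def look(n="top",save=None):
    I,D=ctrl.read_camera(n)
    if save: cv2.imwrite(save,I)
    return I,D,cloud(n,D)
def blobs(C,zlo,zhi,box,amin=25):
    x0,x1,y0,y1=box
    m=((C[...,2]>zlo)&(C[...,2]<zhi)&(C[...,0]>x0)&(C[...,0]<x1)&(C[...,1]>y0)&(C[...,1]<y1)).astype(np.uint8)
    k,L,S,G=cv2.connectedComponentsWithStats(m)
    for i in range(1,k):
        if S[i,4]<amin: continue
        P=C[L==i]; (cx,cy),(w,h),a=cv2.minAreaRect(P[:,:2].astype(np.float32))
        print("centroid",G[i].round(1),"mean",P.mean(0).round(4),"rect",np.round([cx,cy,w,h,a],4),"zstd",P[:,2].std().round(4),S[i,4])
def go(x,y,z,psi):
    "shift in the tool's axes to the grasp point x,y,z and turn about tool z for closing direction psi"
    from scipy.spatial.transform import Rotation as R
    s=ctrl.state(); q=s["orientation"]; M=R.from_quat([q[1],q[2],q[3],q[0]]).as_matrix()
    g=s["tcp_pos"]+M[:,2]*.164
    d=np.array([x,y,z])-g; t=M[:,1]; now=np.arctan2(t[1],t[0])
    turn=-((psi-now+np.pi/2)%np.pi-np.pi/2)
    print("grasp pt",g.round(4),"psi",now.round(3),"tilt",M[:2,2].round(4),"-> shift",(M.T@d).round(4),"turn z",turn.round(3),"q",s["joint_positions"].round(2))
E
python3 - <<'E'
from h import *
I,D,C=look()
B=(.4,.75,0.02,.33)
print("items");blobs(C,.09,.12,B)
print("knobs");blobs(C,.07,.095,(.38,.75,0.02,.42),10)
print("plat");blobs(C,.03,.06,B,500)
print("base");blobs(C,.008,.02,(.38,.78,0,.42),300)
print("tray rim");blobs(C,.015,.03,(.4,.75,-.4,0),50)
go(.602,.2261,.09,1.3)
E
```

```text
items
centroid [258.3 189.1] mean [0.616  0.1408 0.1039] rect [0.6157 0.1407 0.049  0.0493 2.9567] zstd 0.0038 254
centroid [227.6 193.9] mean [0.6025 0.2305 0.1044] rect [0.6024 0.2308 0.0475 0.0502 0.7333] zstd 0.0034 247
centroid [276.1 215.2] mean [0.5394 0.0891 0.1024] rect [ 0.5393  0.0895  0.0487  0.0494 12.3662] zstd 0.0032 282
knobs
centroid [264.9 192.7] mean [0.6071 0.1232 0.085 ] rect [6.06300e-01 1.25600e-01 1.56000e-02 4.86000e-02 5.48172e+01] zstd 0.006 30
centroid [236.  195.3] mean [0.6001 0.2097 0.0819] rect [5.98900e-01 2.11400e-01 1.04000e-02 4.09000e-02 7.50594e+01] zstd 0.0064 21
centroid [192.4 217.7] mean [0.5344 0.3373 0.0868] rect [5.33600e-01 3.38900e-01 3.62000e-02 1.19000e-02 8.97982e+01] zstd 0.0043 56
centroid [290.1 241.7] mean [0.4618 0.0498 0.0737] rect [0.4609 0.0494 0.0418 0.0108 5.4468] zstd 0.0021 45
centroid [256.5 248. ] mean [0.4441 0.1479 0.0859] rect [4.44000e-01 1.48400e-01 1.20000e-02 3.73000e-02 7.44244e+01] zstd 0.0044 60
plat
centroid [252.  209.1] mean [0.5612 0.1668 0.0439] rect [ 0.5613  0.1853  0.3323  0.2931 13.1399] zstd 0.006 5474
base
centroid [285.9 176.8] mean [0.6635 0.0648 0.0139] rect [ 0.62    0.0763  0.2612  0.0897 10.9781] zstd 0.0027 830
centroid [222.3 174.3] mean [0.6729 0.2639 0.0138] rect [ 0.6427  0.262   0.1479  0.248  12.1057] zstd 0.0027 1172
centroid [237.2 249.5] mean [0.4381 0.2161 0.0142] rect [ 0.4501  0.2272  0.2837  0.1439 86.541 ] zstd 0.0027 1648
tray rim
centroid [366.8 206.2] mean [ 0.5693 -0.1857  0.0212] rect [ 0.5706 -0.182   0.2766  0.2367 89.5517] zstd 0.003 656
grasp pt [0.185  0.5965 0.2399] psi 1.27 tilt [-0.0006 -0.0014] -> shift [-0.5081 -0.23    0.1501] turn z -0.03 q [ 1.14  0.22  1.53 -0.    1.39 -0.13]
```

Emit:
{"api": "servo_tool", "payload": {"increments": [[[-0.0362,-0.0161,0],[0,0,0]],[[-0.0362,-0.0161,0],[0,0,0]],[[-0.0362,-0.0161,0],[0,0,0]],[[-0.0362,-0.0161,0],[0,0,0]],[[-0.0362,-0.0161,0],[0,0,0]],[[-0.0362,-0.0161,0],[0,0,0]],[[-0.0362,-0.0161,0],[0,0,0]],[[-0.0362,-0.0161,0],[0,0,0]],[[-0.0362,-0.0161,0],[0,0,0]],[[-0.0362,-0.0161,0],[0,0,0]],[[-0.0362,-0.0161,0],[0,0,0]],[[-0.0362,-0.0161,0],[0,0,0]],[[-0.0362,-0.0161,0],[0,0,0]],[[-0.0362,-0.0161,0],[0,0,0]]], "claw": 0}}

```text
clock: 1.55
tcp_pos: [0.6034, 0.2302, 0.4044]
orientation: [-0.0, 0.15, 0.989, -0.0]
contact_force: [0.3, 1.4, 1.1]
opening: 0.0869
gripper_force: 0.0
```

Emit:
{"api": "servo_tool", "payload": {"increments": [[[0,0,0],[0,0,0.134]],[[0,0,0],[0,0,0.134]],[[0,0,0],[0,0,0.134]],[[0,0,0],[0,0,0.134]],[[0,0,0],[0,0,0.134]],[[0,0,0],[0,0,0.134]],[[0,0,0],[0,0,0.134]],[[0,0,0],[0,0,0.134]],[[0,0,0],[0,0,0]],[[0,0,0],[0,0,0]]]}}

```text
clock: 2.55
tcp_pos: [0.6024, 0.2315, 0.4044]
orientation: [-0.0, 0.632, 0.775, -0.0]
contact_force: [-0.5, -0.2, -0.6]
opening: 0.087
gripper_force: 0.0
```

Run:
```python
from h import *
go(.6025,.2305,.085,.2)
I,D,C=look(); blobs(C,.09,.12,(.4,.75,0.02,.33))
```

```text
grasp pt [0.6023 0.2314 0.2404] psi 0.202 tilt [-0.0006 -0.0001] -> shift [-1.000e-03  1.000e-04  1.554e-01] turn z 0.002 q [ 0.24  0.27  1.47 -0.    1.4   0.04]
centroid [258.4 189.1] mean [0.6159 0.1406 0.1037] rect [6.15300e-01 1.40800e-01 4.94000e-02 4.92000e-02 8.73023e+01] zstd 0.0037 256
centroid [231.5 193.3] mean [0.6042 0.2191 0.1037] rect [ 0.6041  0.2182  0.0474  0.0239 11.4025] zstd 0.0043 124
centroid [276.  215.3] mean [0.5391 0.0894 0.1023] rect [ 0.5394  0.0895  0.0489  0.0491 12.6095] zstd 0.0032 280
```

Emit:
{"api": "servo_tool", "payload": {"increments": [[[0,0,0.02],[0,0,0]],[[0,0,0.025],[0,0,0]],[[0,0,0.025],[0,0,0]],[[0,0,0.025],[0,0,0]],[[0,0,0.025],[0,0,0]],[[0,0,0.02],[0,0,0]],[[0,0,0.015],[0,0,0]],[[0,0,0],[0,0,0]],[[0,0,0],[0,0,0]]]}}

```text
clock: 3.5
tcp_pos: [0.6027, 0.2316, 0.2501]
orientation: [0.0, 0.633, 0.774, 0.0]
contact_force: [1.0, 0.1, 0.4]
opening: 0.0875
gripper_force: 0.0
```

Emit:
{"api": "servo_tool", "payload": {"increments": [[[0,0,0],[0,0,0]],[[0,0,0],[0,0,0]],[[0,0,0],[0,0,0]],[[0,0,0],[0,0,0]],[[0,0,0],[0,0,0]],[[0,0,0],[0,0,0]],[[0,0,0],[0,0,0]],[[0,0,0],[0,0,0]],[[0,0,0],[0,0,0]],[[0,0,0],[0,0,0]]], "claw": 1, "newtons": 20}}

```text
clock: 4.5
tcp_pos: [0.6026, 0.2316, 0.25]
orientation: [0.0, 0.634, 0.774, 0.0]
contact_force: [0.7, 0.9, 2.1]
opening: 0.0503
gripper_force: 20.3
```

Emit:
{"api": "servo_tool", "payload": {"increments": [[[0,0,-0.01],[0,0,0]],[[0,0,-0.02],[0,0,0]],[[0,0,-0.025],[0,0,0]],[[0,0,-0.025],[0,0,0]],[[0,0,-0.025],[0,0,0]],[[0,0,-0.015],[0,0,0]],[[0,0,0],[0,0,0]],[[0,0,0],[0,0,0]]]}}

```text
clock: 5.3
tcp_pos: [0.6022, 0.2314, 0.369]
orientation: [-0.0, 0.634, 0.774, -0.0]
contact_force: [-0.6, -0.4, -1.5]
opening: 0.0505
gripper_force: 20.3
```

Run:
```python
from h import *
go(.57,-.26,.06,.2)
```

```text
grasp pt [0.602  0.2314 0.205 ] psi 0.198 tilt [-0.0009 -0.0002] -> shift [-0.4755 -0.1279  0.1452] turn z -0.002 q [ 0.24  0.29  1.51 -0.    1.34  0.05]
```

Emit:
{"api": "servo_tool", "payload": {"increments": [[[-0.0264,-0.0071,0],[0,0,0]],[[-0.0264,-0.0071,0],[0,0,0]],[[-0.0264,-0.0071,0],[0,0,0]],[[-0.0264,-0.0071,0],[0,0,0]],[[-0.0264,-0.0071,0],[0,0,0]],[[-0.0264,-0.0071,0],[0,0,0]],[[-0.0264,-0.0071,0],[0,0,0]],[[-0.0264,-0.0071,0],[0,0,0]],[[-0.0264,-0.0071,0],[0,0,0]],[[-0.0264,-0.0071,0],[0,0,0]],[[-0.0264,-0.0071,0],[0,0,0]],[[-0.0264,-0.0071,0],[0,0,0]],[[-0.0264,-0.0071,0],[0,0,0]],[[-0.0264,-0.0071,0],[0,0,0]],[[-0.0264,-0.0071,0],[0,0,0]],[[-0.0264,-0.0071,0],[0,0,0]],[[-0.0264,-0.0071,0],[0,0,0]],[[-0.0264,-0.0071,0],[0,0,0]],[[0,0,0],[0,0,0]],[[0,0,0],[0,0,0]]]}}

```text
clock: 7.3
tcp_pos: [0.57, -0.2597, 0.3675]
orientation: [-0.002, 0.634, 0.773, -0.0]
contact_force: [0.8, 0.8, -1.7]
opening: 0.0502
gripper_force: 20.3
```

Emit:
{"api": "servo_tool", "payload": {"increments": [[[0,0,0.02],[0,0,0]],[[0,0,0.02],[0,0,0]],[[0,0,0.02],[0,0,0]],[[0,0,0.02],[0,0,0]],[[0,0,0.02],[0,0,0]],[[0,0,0.02],[0,0,0]],[[0,0,0.01],[0,0,0]],[[0,0,0.01],[0,0,0]],[[0,0,0.008],[0,0,0]],[[0,0,0.004],[0,0,0]],[[0,0,0],[0,0,0]],[[0,0,0],[0,0,0]],[[0,0,0],[0,0,0]]]}}

```text
clock: 8.6
tcp_pos: [0.5709, -0.2598, 0.2186]
orientation: [0.001, 0.634, 0.773, 0.0]
contact_force: [-0.9, -0.6, -0.3]
opening: 0.0505
gripper_force: 20.3
```

Emit:
{"api": "servo_tool", "payload": {"increments": [[[0,0,0.003],[0,0,0]],[[0,0,0.003],[0,0,0]],[[0,0,0],[0,0,0]],[[0,0,0],[0,0,0]]]}}

```text
clock: 9.0
tcp_pos: [0.5709, -0.2598, 0.2122]
orientation: [0.001, 0.634, 0.774, 0.0]
contact_force: [1.4, -0.9, 1.2]
opening: 0.05
gripper_force: 20.5
```

Emit:
{"api": "servo_tool", "payload": {"increments": [[[0,0,0.001],[0,0,0]],[[0,0,0.001],[0,0,0]],[[0,0,0],[0,0,0]],[[0,0,0],[0,0,0]]]}}

```text
clock: 9.4
tcp_pos: [0.5713, -0.2603, 0.2114]
orientation: [0.002, 0.634, 0.774, -0.0]
contact_force: [-0.1, -1.6, 7.4]
opening: 0.0499
gripper_force: 21.5
```

Contact with the tray floor. I'll release, rise, and look again.

Emit:
{"api": "servo_tool", "payload": {"increments": [[[0,0,-0.001],[0,0,0]],[[0,0,0],[0,0,0]],[[0,0,0],[0,0,0]],[[0,0,0],[0,0,0]],[[0,0,0],[0,0,0]],[[0,0,0],[0,0,0]],[[0,0,0],[0,0,0]],[[0,0,0],[0,0,0]]], "claw": 0}}

```text
clock: 10.2
tcp_pos: [0.5706, -0.2595, 0.2107]
orientation: [-0.0, 0.634, 0.774, -0.0]
contact_force: [0.6, -0.6, -0.2]
opening: 0.0866
gripper_force: 0.0
```

Emit:
{"api": "servo_tool", "payload": {"increments": [[[0,0,-0.01],[0,0,0]],[[0,0,-0.02],[0,0,0]],[[0,0,-0.03],[0,0,0]],[[0,0,-0.03],[0,0,0]],[[0,0,-0.03],[0,0,0]],[[0,0,-0.03],[0,0,0]],[[0,0,-0.02],[0,0,0]],[[0,0,-0.01],[0,0,0]],[[0,0,0],[0,0,0]]]}}

```text
clock: 11.1
tcp_pos: [0.5709, -0.2597, 0.3931]
orientation: [0.002, 0.634, 0.774, 0.0]
contact_force: [-0.0, 0.4, 0.5]
opening: 0.0874
gripper_force: 0.0
```

Run:
```python
from h import *
I,D,C=look(); blobs(C,.09,.12,(.4,.75,0.02,.33))
go(.6159,.1407,.083,.2)
```

```text
centroid [258.3 189. ] mean [0.6162 0.1407 0.1036] rect [6.15500e-01 1.40700e-01 4.94000e-02 4.89000e-02 8.83804e+01] zstd 0.0038 252
centroid [276.  215.2] mean [0.5393 0.0891 0.1022] rect [ 0.5395  0.0896  0.049   0.0492 12.724 ] zstd 0.0029 284
grasp pt [ 0.5707 -0.2596  0.2272] psi 0.198 tilt [ 0.0008 -0.0005] -> shift [0.3837 0.1229 0.144 ] turn z -0.002 q [-0.55  0.23  1.54 -0.    1.37 -0.75]
```

Emit:
{"api": "servo_tool", "payload": {"increments": [[[0.0256,0.0082,0],[0,0,0]],[[0.0256,0.0082,0],[0,0,0]],[[0.0256,0.0082,0],[0,0,0]],[[0.0256,0.0082,0],[0,0,0]],[[0.0256,0.0082,0],[0,0,0]],[[0.0256,0.0082,0],[0,0,0]],[[0.0256,0.0082,0],[0,0,0]],[[0.0256,0.0082,0],[0,0,0]],[[0.0256,0.0082,0],[0,0,0]],[[0.0256,0.0082,0],[0,0,0]],[[0.0256,0.0082,0],[0,0,0]],[[0.0256,0.0082,0],[0,0,0]],[[0.0256,0.0082,0],[0,0,0]],[[0.0256,0.0082,0],[0,0,0]],[[0.0256,0.0082,0],[0,0,0]],[[0,0,0],[0,0,0]]]}}

```text
clock: 12.75
tcp_pos: [0.6151, 0.144, 0.3883]
orientation: [-0.002, 0.633, 0.775, -0.001]
contact_force: [-0.1, 0.0, 0.2]
opening: 0.0871
gripper_force: 0.0
```

Emit:
{"api": "servo_tool", "payload": {"increments": [[[0,0,0],[0,0,0.143]],[[0,0,0],[0,0,0.143]],[[0,0,0],[0,0,0.143]],[[0,0,0],[0,0,0.143]],[[0,0,0],[0,0,0.143]],[[0,0,0],[0,0,0.143]],[[0,0,0],[0,0,0.143]],[[0,0,0],[0,0,0.143]],[[0,0,0],[0,0,0.143]],[[0,0,0],[0,0,0.143]],[[0,0,0],[0,0,0.143]],[[0,0,0],[0,0,0]],[[0,0,0],[0,0,0]]]}}

```text
clock: 14.05
tcp_pos: [0.6154, 0.1406, 0.3895]
orientation: [0.0, 0.995, 0.099, -0.001]
contact_force: [-0.4, -0.8, 0.9]
opening: 0.0869
gripper_force: 0.0
```

Run:
```python
from h import *
I,D,C=look(); blobs(C,.09,.12,(.4,.75,0.02,.33)); blobs(C,.05,.08,(.45,.69,-.31,-.05))
go(.6159,.1407,.07,-1.37)
```

```text
centroid [276.8 215.2] mean [0.5392 0.087  0.1023] rect [ 0.5398  0.0882  0.0488  0.0461 12.5962] zstd 0.0027 252
centroid [392.6 204.2] mean [ 0.5714 -0.2577  0.0651] rect [ 5.72200e-01 -2.58200e-01  5.05000e-02  4.85000e-02  8.91749e+01] zstd 0.0035 237
grasp pt [0.6153 0.1407 0.2258] psi -1.372 tilt [-0.0015 -0.0003] -> shift [9.000e-04 1.000e-04 1.558e-01] turn z -0.002 q [ 0.1   0.25  1.52 -0.    1.37  1.47]
```

Emit:
{"api": "servo_tool", "payload": {"increments": [[[0,0,0.02],[0,0,0]],[[0,0,0.025],[0,0,0]],[[0,0,0.025],[0,0,0]],[[0,0,0.025],[0,0,0]],[[0,0,0.025],[0,0,0]],[[0,0,0.02],[0,0,0]],[[0,0,0.01],[0,0,0]],[[0,0,0.006],[0,0,0]],[[0,0,0],[0,0,0]],[[0,0,0],[0,0,0]]]}}

```text
clock: 15.1
tcp_pos: [0.6162, 0.1412, 0.2358]
orientation: [0.0, 0.995, 0.098, 0.001]
contact_force: [-0.3, -0.4, -0.6]
opening: 0.0867
gripper_force: 0.0
```

Emit:
{"api": "servo_tool", "payload": {"increments": [[[0,0,0],[0,0,0]],[[0,0,0],[0,0,0]],[[0,0,0],[0,0,0]],[[0,0,0],[0,0,0]],[[0,0,0],[0,0,0]],[[0,0,0],[0,0,0]],[[0,0,0],[0,0,0]],[[0,0,0],[0,0,0]],[[0,0,0],[0,0,0]],[[0,0,0],[0,0,0]]], "claw": 1, "newtons": 20}}

```text
clock: 16.1
tcp_pos: [0.6157, 0.1411, 0.2349]
orientation: [0.0, 0.995, 0.098, 0.0]
contact_force: [-1.4, -1.4, 2.4]
opening: 0.054
gripper_force: 20.2
```

Emit:
{"api": "servo_tool", "payload": {"increments": [[[0,0,-0.01],[0,0,0]],[[0,0,-0.02],[0,0,0]],[[0,0,-0.025],[0,0,0]],[[0,0,-0.025],[0,0,0]],[[0,0,-0.025],[0,0,0]],[[0,0,-0.015],[0,0,0]],[[0,0,0],[0,0,0]],[[0,0,0],[0,0,0]]]}}

```text
clock: 16.9
tcp_pos: [0.6154, 0.1411, 0.3541]
orientation: [-0.0, 0.995, 0.098, -0.0]
contact_force: [-0.2, -0.0, -2.1]
opening: 0.0539
gripper_force: 20.1
```

Run:
```python
from h import *
go(.62,-.13,.031,-1.37)
```

```text
grasp pt [0.6153 0.1411 0.1901] psi -1.375 tilt [-0.0006  0.    ] -> shift [-0.0481  0.2669  0.1591] turn z -0.005 q [0.1  0.27 1.56 0.   1.31 1.48]
```

Emit:
{"api": "servo_tool", "payload": {"increments": [[[-0.004,0.0222,0],[0,0,0]],[[-0.004,0.0222,0],[0,0,0]],[[-0.004,0.0222,0],[0,0,0]],[[-0.004,0.0222,0],[0,0,0]],[[-0.004,0.0222,0],[0,0,0]],[[-0.004,0.0222,0],[0,0,0]],[[-0.004,0.0222,0],[0,0,0]],[[-0.004,0.0222,0],[0,0,0]],[[-0.004,0.0222,0],[0,0,0]],[[-0.004,0.0222,0],[0,0,0]],[[-0.004,0.0222,0],[0,0,0]],[[-0.004,0.0222,0],[0,0,0]],[[0,0,0],[0,0,0]],[[0,0,0],[0,0,0]]]}}

```text
clock: 18.3
tcp_pos: [0.6199, -0.1296, 0.3526]
orientation: [-0.001, 0.995, 0.097, -0.001]
contact_force: [0.7, 0.1, -1.1]
opening: 0.0543
gripper_force: 20.1
```

Emit:
{"api": "servo_tool", "payload": {"increments": [[[0,0,0.02],[0,0,0]],[[0,0,0.025],[0,0,0]],[[0,0,0.025],[0,0,0]],[[0,0,0.025],[0,0,0]],[[0,0,0.025],[0,0,0]],[[0,0,0.015],[0,0,0]],[[0,0,0.01],[0,0,0]],[[0,0,0.006],[0,0,0]],[[0,0,0],[0,0,0]],[[0,0,0],[0,0,0]]]}}

```text
clock: 19.3
tcp_pos: [0.621, -0.1296, 0.2048]
orientation: [0.0, 0.995, 0.098, 0.001]
contact_force: [0.5, 0.6, -0.8]
opening: 0.0536
gripper_force: 20.1
```

Emit:
{"api": "servo_tool", "payload": {"increments": [[[0,0,0.002],[0,0,0]],[[0,0,0.001],[0,0,0]],[[0,0,0.001],[0,0,0]],[[0,0,0],[0,0,0]]]}}

```text
clock: 19.7
tcp_pos: [0.6204, -0.1296, 0.1998]
orientation: [0.0, 0.995, 0.098, 0.0]
contact_force: [-0.2, -0.8, -2.4]
opening: 0.0541
gripper_force: 20.1
```

Emit:
{"api": "servo_tool", "payload": {"increments": [[[0,0,0.001],[0,0,0]],[[0,0,0.001],[0,0,0]],[[0,0,0.001],[0,0,0]],[[0,0,0],[0,0,0]]]}}

```text
clock: 20.1
tcp_pos: [0.6203, -0.1295, 0.1965]
orientation: [-0.0, 0.995, 0.098, -0.0]
contact_force: [-0.6, -0.1, -2.2]
opening: 0.054
gripper_force: 20.1
```

Emit:
{"api": "servo_tool", "payload": {"increments": [[[0,0,0.001],[0,0,0]],[[0,0,0.001],[0,0,0]],[[0,0,0],[0,0,0]]]}}

```text
clock: 20.4
tcp_pos: [0.6203, -0.1295, 0.1945]
orientation: [-0.0, 0.995, 0.098, -0.0]
contact_force: [-1.1, -0.3, -2.0]
opening: 0.0539
gripper_force: 20.1
```

Emit:
{"api": "servo_tool", "payload": {"increments": [[[0,0,0.001],[0,0,0]],[[0,0,0.001],[0,0,0]],[[0,0,0],[0,0,0]]]}}

```text
clock: 20.7
tcp_pos: [0.6207, -0.1295, 0.1933]
orientation: [0.0, 0.995, 0.098, 0.0]
contact_force: [-0.0, 0.6, 2.9]
opening: 0.0537
gripper_force: 20.3
```

Contact. Release, rise, and look at the box.

Emit:
{"api": "servo_tool", "payload": {"increments": [[[0,0,0],[0,0,0]],[[0,0,0],[0,0,0]],[[0,0,0],[0,0,0]],[[0,0,0],[0,0,0]],[[0,0,0],[0,0,0]],[[0,0,0],[0,0,0]],[[0,0,0],[0,0,0]],[[0,0,0],[0,0,0]]], "claw": 0}}

```text
clock: 21.5
tcp_pos: [0.6204, -0.1295, 0.1927]
orientation: [-0.0, 0.995, 0.098, -0.0]
contact_force: [0.4, -0.4, 0.0]
opening: 0.0868
gripper_force: 0.0
```

Emit:
{"api": "servo_tool", "payload": {"increments": [[[0,0,-0.01],[0,0,0]],[[0,0,-0.02],[0,0,0]],[[0,0,-0.03],[0,0,0]],[[0,0,-0.03],[0,0,0]],[[0,0,-0.03],[0,0,0]],[[0,0,-0.03],[0,0,0]],[[0,0,-0.02],[0,0,0]],[[0,0,-0.01],[0,0,0]],[[0,0,0],[0,0,0]]]}}

```text
clock: 22.4
tcp_pos: [0.6208, -0.1296, 0.3751]
orientation: [0.001, 0.995, 0.098, 0.002]
contact_force: [-0.0, -0.5, -0.2]
opening: 0.0873
gripper_force: 0.0
```

Run:
```python
from h import *
I,D,C=look(); blobs(C,.09,.12,(.4,.75,0.02,.33)); blobs(C,.045,.08,(.45,.69,-.31,-.05))
go(.5394,.0895,.075,-1.35)
```

```text
centroid [262.8 212.1] mean [0.5485 0.1279 0.1015] rect [ 0.5491  0.1283  0.0489  0.0494 11.0785] zstd 0.0028 282
centroid [396.2 205.2] mean [ 0.5685 -0.2685  0.0651] rect [ 5.68300e-01 -2.70200e-01  2.52000e-02  4.87000e-02  7.28266e+01] zstd 0.0031 115
grasp pt [ 0.6206 -0.1296  0.2092] psi -1.375 tilt [ 0.0009 -0.0003] -> shift [-0.0371 -0.2307  0.134 ] turn z -0.025 q [-0.33  0.26  1.54  0.    1.34  1.04]
```

Emit:
{"api": "servo_tool", "payload": {"increments": [[[-0.0017,-0.0222,0],[0,0,0]],[[-0.0017,-0.0222,0],[0,0,0]],[[-0.0017,-0.0222,0],[0,0,0]],[[-0.0017,-0.0222,0],[0,0,0]],[[-0.0017,-0.0222,0],[0,0,0]],[[-0.0017,-0.0222,0],[0,0,0]],[[-0.0017,-0.0222,0],[0,0,0]],[[-0.0017,-0.0222,0],[0,0,0]],[[-0.0017,-0.0222,0],[0,0,0]],[[-0.0017,-0.0222,0],[0,0,0]],[[-0.0017,-0.0222,0],[0,0,0]],[[-0.0017,-0.0222,0],[0,0,0]],[[0,0,0],[0,0,0]],[[0,0,0],[0,0,0]]]}}

```text
clock: 23.85
tcp_pos: [0.5477, 0.1285, 0.3713]
orientation: [0.0, 0.995, 0.099, -0.001]
contact_force: [0.6, -0.6, 0.3]
opening: 0.0871
gripper_force: 0.0
```

Run:
```python
from h import *
I,D,C=look(); blobs(C,.09,.12,(.4,.75,0.02,.33)); blobs(C,.045,.08,(.45,.69,-.31,-.05))
I,D,C=look("side"); blobs(C,.09,.12,(.4,.75,0.02,.33))
go(.549,.128,.075,-1.377)
```

```text
centroid [348.5 187.6] mean [ 0.6229 -0.1264  0.0608] rect [ 6.229e-01 -1.263e-01  5.000e-02  4.930e-02  6.419e+01] zstd 0.0045 234
centroid [392.5 204.2] mean [ 0.5715 -0.2577  0.0648] rect [ 0.5713 -0.2589  0.0495  0.0497 26.0529] zstd 0.0039 238
centroid [294.3 179.7] mean [0.5489 0.121  0.1   ] rect [ 0.5499  0.1262  0.0546  0.0558 11.2653] zstd 0.0043 144
grasp pt [0.5481 0.1275 0.2079] psi -1.375 tilt [-0.0013 -0.0004] -> shift [ 0.0012 -0.0003  0.1329] turn z 0.002 q [ 0.09  0.1   1.73 -0.    1.32  1.46]
```

Emit:
{"api": "servo_tool", "payload": {"increments": [[[0,0,0.02],[0,0,0]],[[0.001,0,0.025],[0,0,0]],[[0,0,0.025],[0,0,0]],[[0,0,0.025],[0,0,0]],[[0,0,0.02],[0,0,0]],[[0,0,0.012],[0,0,0]],[[0,0,0.006],[0,0,0]],[[0,0,0],[0,0,0]],[[0,0,0],[0,0,0]]]}}

```text
clock: 24.85
tcp_pos: [0.5501, 0.1279, 0.2407]
orientation: [0.0, 0.995, 0.098, 0.001]
contact_force: [-0.4, 0.7, 0.1]
opening: 0.0869
gripper_force: 0.0
```

Emit:
{"api": "servo_tool", "payload": {"increments": [[[0,0,0],[0,0,0]],[[0,0,0],[0,0,0]],[[0,0,0],[0,0,0]],[[0,0,0],[0,0,0]],[[0,0,0],[0,0,0]],[[0,0,0],[0,0,0]],[[0,0,0],[0,0,0]],[[0,0,0],[0,0,0]],[[0,0,0],[0,0,0]],[[0,0,0],[0,0,0]]], "claw": 1, "newtons": 20}}

```text
clock: 25.85
tcp_pos: [0.5496, 0.128, 0.2399]
orientation: [0.0, 0.995, 0.098, 0.0]
contact_force: [-0.6, 0.3, 2.7]
opening: 0.0493
gripper_force: 19.8
```

Emit:
{"api": "servo_tool", "payload": {"increments": [[[0,0,-0.01],[0,0,0]],[[0,0,-0.02],[0,0,0]],[[0,0,-0.025],[0,0,0]],[[0,0,-0.025],[0,0,0]],[[0,0,-0.015],[0,0,0]],[[0,0,-0.005],[0,0,0]],[[0,0,0],[0,0,0]],[[0,0,0],[0,0,0]]]}}

```text
clock: 26.65
tcp_pos: [0.5491, 0.128, 0.3384]
orientation: [-0.0, 0.995, 0.098, -0.001]
contact_force: [-0.2, 0.1, -1.8]
opening: 0.0487
gripper_force: 19.9
```

Run:
```python
from h import *
go(.51,-.14,.035,-1.377)
```

```text
grasp pt [0.5487 0.1279 0.1744] psi -1.375 tilt [-0.0021 -0.0002] -> shift [-0.0898  0.2553  0.1395] turn z 0.002 q [ 0.09  0.13  1.75 -0.    1.26  1.46]
```

Emit:
{"api": "servo_tool", "payload": {"increments": [[[-0.0075,0.0213,0],[0,0,0]],[[-0.0075,0.0213,0],[0,0,0]],[[-0.0075,0.0213,0],[0,0,0]],[[-0.0075,0.0213,0],[0,0,0]],[[-0.0075,0.0213,0],[0,0,0]],[[-0.0075,0.0213,0],[0,0,0]],[[-0.0075,0.0213,0],[0,0,0]],[[-0.0075,0.0213,0],[0,0,0]],[[-0.0075,0.0213,0],[0,0,0]],[[-0.0075,0.0213,0],[0,0,0]],[[-0.0075,0.0213,0],[0,0,0]],[[-0.0075,0.0213,0],[0,0,0]],[[0,0,0],[0,0,0]],[[0,0,0],[0,0,0]]]}}

```text
clock: 28.05
tcp_pos: [0.5106, -0.1403, 0.3384]
orientation: [-0.001, 0.995, 0.097, -0.001]
contact_force: [0.3, 0.4, -2.0]
opening: 0.0491
gripper_force: 19.9
```

Emit:
{"api": "servo_tool", "payload": {"increments": [[[0,0,0.02],[0,0,0]],[[0,0,0.025],[0,0,0]],[[0,0,0.025],[0,0,0]],[[0,0,0.025],[0,0,0]],[[0,0,0.02],[0,0,0]],[[0,0,0.01],[0,0,0]],[[0,0,0.005],[0,0,0]],[[0,0,0],[0,0,0]],[[0,0,0],[0,0,0]]]}}

```text
clock: 28.95
tcp_pos: [0.5116, -0.1402, 0.2107]
orientation: [0.0, 0.995, 0.098, 0.001]
contact_force: [0.2, 0.0, -1.4]
opening: 0.0485
gripper_force: 19.9
```

Emit:
{"api": "servo_tool", "payload": {"increments": [[[0,0,0.001],[0,0,0]],[[0,0,0.001],[0,0,0]],[[0,0,0.001],[0,0,0]],[[0,0,0],[0,0,0]]]}}

```text
clock: 29.35
tcp_pos: [0.511, -0.1402, 0.2068]
orientation: [0.0, 0.995, 0.098, 0.0]
contact_force: [-0.1, 0.2, -2.5]
opening: 0.0487
gripper_force: 19.9
```

Emit:
{"api": "servo_tool", "payload": {"increments": [[[0,0,0.002],[0,0,0]],[[0,0,0.002],[0,0,0]],[[0,0,0.001],[0,0,0]],[[0,0,0],[0,0,0]]]}}

```text
clock: 29.75
tcp_pos: [0.511, -0.1402, 0.2016]
orientation: [-0.0, 0.995, 0.098, -0.0]
contact_force: [-0.0, -0.0, -1.9]
opening: 0.0487
gripper_force: 19.9
```

Emit:
{"api": "servo_tool", "payload": {"increments": [[[0,0,0.001],[0,0,0]],[[0,0,0.001],[0,0,0]],[[0,0,0],[0,0,0]]]}}

```text
clock: 30.05
tcp_pos: [0.5118, -0.1402, 0.2009]
orientation: [0.0, 0.995, 0.098, 0.001]
contact_force: [0.9, 1.5, 5.0]
opening: 0.0487
gripper_force: 20.0
```

Emit:
{"api": "servo_tool", "payload": {"increments": [[[0,0,-0.001],[0,0,0]],[[0,0,0],[0,0,0]],[[0,0,0],[0,0,0]],[[0,0,0],[0,0,0]],[[0,0,0],[0,0,0]],[[0,0,0],[0,0,0]],[[0,0,0],[0,0,0]],[[0,0,0],[0,0,0]]], "claw": 0}}

```text
clock: 30.85
tcp_pos: [0.511, -0.1402, 0.2007]
orientation: [-0.0, 0.995, 0.098, -0.0]
contact_force: [0.2, -0.5, 0.5]
opening: 0.0866
gripper_force: 0.0
```

Emit:
{"api": "servo_tool", "payload": {"increments": [[[0,0,-0.01],[0,0,0]],[[0,0,-0.02],[0,0,0]],[[0,0,-0.03],[0,0,0]],[[0,0,-0.03],[0,0,0]],[[0,0,-0.03],[0,0,0]],[[0,0,-0.03],[0,0,0]],[[0,0,-0.02],[0,0,0]],[[0,0,-0.01],[0,0,0]],[[0,0,0],[0,0,0]]], "claw": 0.45}}

```text
clock: 31.75
tcp_pos: [0.5114, -0.1404, 0.3827]
orientation: [0.001, 0.995, 0.098, 0.002]
contact_force: [0.8, -0.2, 0.0]
opening: 0.048
gripper_force: 0.0
```

Run:
```python
from h import *
I,D,C=look(save="pics/top1.png"); np.save("C1.npy",C); blobs(C,.045,.08,(.45,.69,-.31,-.05))
print("knobs");blobs(C,.07,.095,(.38,.75,0.02,.42),10)
# platform plane
m=(abs(C[...,2]-.045)<.02)&(C[...,0]>.49)&(C[...,0]<.62)&(C[...,1]>.08)&(C[...,1]<.26)
P=C[m]; A=np.c_[P[:,:2],np.ones(len(P))]
for _ in range(4):
    s,*_r=np.linalg.lstsq(A,P[:,2],rcond=None); r=abs(A@s-P[:,2]); k=r<2.5*r.std(); P,A=P[k],A[k]
print("slopes world",s,len(P))
a=np.radians(11.7); print("slope scale x",s[0]*np.cos(a)+s[1]*np.sin(a),"y",-s[0]*np.sin(a)+s[1]*np.cos(a))
cv2.imwrite("pics/c2.png",cv2.resize(I[140:200,200:300],None,fx=7,fy=7,interpolation=cv2.INTER_CUBIC))
go(.444,.148,.078,0)
```

```text
centroid [347.9 187.2] mean [ 0.6241 -0.1248  0.0607] rect [ 6.25200e-01 -1.22900e-01  4.48000e-02  5.09000e-02  5.73683e+01] zstd 0.0041 211
centroid [394.5 199.5] mean [ 0.5857 -0.2638  0.0654] rect [ 5.8590e-01 -2.6420e-01  4.8300e-02  1.8700e-02  6.6989e+01] zstd 0.0029 66
knobs
centroid [192.4 217.7] mean [0.5345 0.3374 0.0866] rect [5.34900e-01 3.38600e-01 3.64000e-02 1.22000e-02 8.39278e+01] zstd 0.0046 56
centroid [290.2 241.9] mean [0.4612 0.0497 0.0723] rect [0.4609 0.0493 0.0412 0.0115 6.2514] zstd 0.0017 45
centroid [256.6 247.8] mean [0.4446 0.1476 0.0863] rect [4.44200e-01 1.48600e-01 1.25000e-02 3.74000e-02 7.39276e+01] zstd 0.0048 60
slopes world [ 0.04829729 -0.03447863  0.02375384] 928
slope scale x 0.04030197598097672 y -0.04355633573467411
grasp pt [ 0.5111 -0.1402  0.217 ] psi -1.375 tilt [ 0.0009 -0.0004] -> shift [-0.0099 -0.2959  0.1389] turn z -1.375 q [-0.42  0.01  1.8   0.    1.33  0.96]
```

View pics/c2.png

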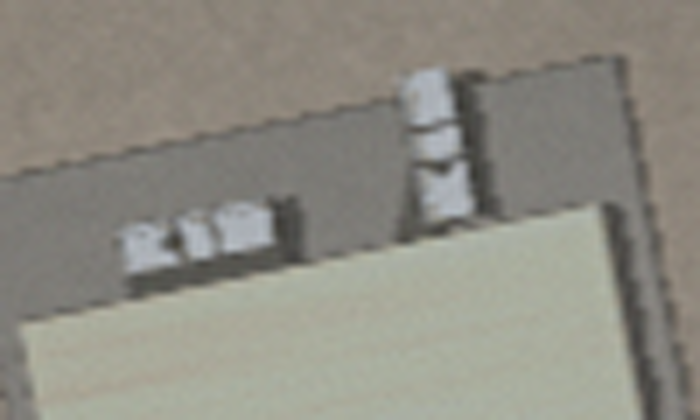

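The balls sit next to the low-side lines: the front one towards -x at crop (440,175), the side one towards +y at (170,240). That fits the measured slopes. Both knobs need about 2 rad clockwise, and I'll do the front knob first.

Emit:
{"api": "servo_tool", "payload": {"increments": [[[-0.0008,-0.0228,0],[0,0,0]],[[-0.0008,-0.0228,0],[0,0,0]],[[-0.0008,-0.0228,0],[0,0,0]],[[-0.0008,-0.0228,0],[0,0,0]],[[-0.0008,-0.0228,0],[0,0,0]],[[-0.0008,-0.0228,0],[0,0,0]],[[-0.0008,-0.0228,0],[0,0,0]],[[-0.0008,-0.0228,0],[0,0,0]],[[-0.0008,-0.0228,0],[0,0,0]],[[-0.0008,-0.0228,0],[0,0,0]],[[-0.0008,-0.0228,0],[0,0,0]],[[-0.0008,-0.0228,0],[0,0,0]],[[-0.0008,-0.0228,0],[0,0,0]]]}}

```text
clock: 33.1
tcp_pos: [0.4423, 0.1493, 0.3787]
orientation: [0.0, 0.995, 0.098, -0.002]
contact_force: [0.3, -0.2, -0.2]
opening: 0.0476
gripper_force: 0.0
```

Emit:
{"api": "servo_tool", "payload": {"increments": [[[0,0,0],[0,0,-0.14]],[[0,0,0],[0,0,-0.14]],[[0,0,0],[0,0,-0.14]],[[0,0,0],[0,0,-0.14]],[[0,0,0],[0,0,-0.14]],[[0,0,0],[0,0,-0.14]],[[0,0,0],[0,0,-0.14]],[[0,0,0],[0,0,-0.14]],[[0,0,0],[0,0,-0.14]],[[0,0,0],[0,0,-0.14]],[[0,0,0],[0,0,-0.14]],[[0,0,0],[0,0,-0.14]],[[0,0,0],[0,0,-0.14]],[[0,0,0],[0,0,-0.14]],[[0,0,0],[0,0,-0.14]],[[0,0,0],[0,0,-0.14]],[[0,0,0],[0,0,-0.14]],[[0,0,0],[0,0,-0.14]],[[0,0,0],[0,0,-0.14]],[[0,0,0],[0,0,0]]]}}

```text
clock: 35.1
tcp_pos: [0.4426, 0.1484, 0.3789]
orientation: [-0.002, 0.142, 0.99, -0.0]
contact_force: [0.7, 1.3, 0.5]
opening: 0.0479
gripper_force: 0.0
```

Run:
```python
from h import *
go(.4443,.1482,.078,1.29)
I,D,C=look(); blobs(C,.045,.08,(.45,.69,-.31,-.05))
```

```text
grasp pt [0.4421 0.1483 0.2149] psi 1.286 tilt [-0.0033 -0.0005] -> shift [-0.0026  0.0007  0.1369] turn z -0.004 q [ 0.15 -0.15  1.95 -0.    1.34 -1.13]
centroid [348.5 187.6] mean [ 0.6231 -0.1264  0.0604] rect [ 6.2310e-01 -1.2610e-01  5.0000e-02  5.0500e-02  7.1237e+01] zstd 0.0043 232
centroid [392.5 204.2] mean [ 0.5714 -0.2574  0.0652] rect [ 5.72200e-01 -2.58500e-01  5.02000e-02  4.87000e-02  8.75523e+01] zstd 0.0043 239
centroid [352.7 224.1] mean [ 0.5127 -0.1377  0.0616] rect [ 0.5127 -0.1378  0.0488  0.0488 10.91  ] zstd 0.0029 270
```

Emit:
{"api": "servo_tool", "payload": {"increments": [[[-0.002,0,0.02],[0,0,0]],[[0,0,0.025],[0,0,0]],[[0,0,0.025],[0,0,0]],[[0,0,0.025],[0,0,0]],[[0,0,0.02],[0,0,0]],[[0,0,0.015],[0,0,0]],[[0,0,0.007],[0,0,0]],[[0,0,0],[0,0,0]],[[0,0,0],[0,0,0]]]}}

```text
clock: 36.05
tcp_pos: [0.4453, 0.148, 0.2441]
orientation: [0.0, 0.143, 0.99, 0.0]
contact_force: [-0.4, -0.2, -0.3]
opening: 0.0477
gripper_force: 0.0
```

Emit:
{"api": "servo_tool", "payload": {"increments": [[[0,0,0],[0,0,0]],[[0,0,0],[0,0,0]],[[0,0,0],[0,0,0]],[[0,0,0],[0,0,0]],[[0,0,0],[0,0,0]],[[0,0,0],[0,0,0]],[[0,0,0],[0,0,0]],[[0,0,0],[0,0,0]],[[0,0,0],[0,0,0]],[[0,0,0],[0,0,0]]], "claw": 1, "newtons": 15}}

```text
clock: 37.05
tcp_pos: [0.4454, 0.1489, 0.2439]
orientation: [0.001, 0.143, 0.99, 0.001]
contact_force: [2.2, 6.8, -2.7]
opening: 0.0121
gripper_force: 15.0
```

Emit:
{"api": "servo_tool", "payload": {"increments": [[[0,0,0],[0,0,0.1]],[[0,0,0],[0,0,0.1]],[[0,0,0],[0,0,0.1]],[[0,0,0],[0,0,0.1]],[[0,0,0],[0,0,0]],[[0,0,0],[0,0,0]]]}}

```text
clock: 37.65
tcp_pos: [0.4453, 0.1486, 0.2439]
orientation: [0.0, 0.336, 0.942, 0.001]
contact_force: [1.4, 4.4, -1.9]
opening: 0.0119
gripper_force: 15.0
```

Emit:
{"api": "servo_tool", "payload": {"increments": [[[0,0,0],[0,0,0.1]],[[0,0,0],[0,0,0.1]],[[0,0,0],[0,0,0.1]],[[0,0,0],[0,0,0.1]],[[0,0,0],[0,0,0.1]],[[0,0,0],[0,0,0.1]],[[0,0,0],[0,0,0.1]],[[0,0,0],[0,0,0.1]],[[0,0,0],[0,0,0.1]],[[0,0,0],[0,0,0.1]],[[0,0,0],[0,0,0.1]],[[0,0,0],[0,0,0.1]],[[0,0,0],[0,0,0.1]],[[0,0,0],[0,0,0.1]],[[0,0,0],[0,0,0.1]],[[0,0,0],[0,0,0]],[[0,0,0],[0,0,0]]]}}

```text
clock: 39.35
tcp_pos: [0.4445, 0.1486, 0.2439]
orientation: [-0.001, 0.888, 0.46, -0.0]
contact_force: [-4.5, 4.6, 3.7]
opening: 0.0121
gripper_force: 15.0
```

```bash
cat >> h.py <<'E'
def slopes(C,lim=(.52,.62,.08,.27)):
    x0,x1,y0,y1=lim
    m=(abs(C[...,2]-.045)<.014)&(C[...,0]>x0)&(C[...,0]<x1)&(C[...,1]>y0)&(C[...,1]<y1)
    P=C[m]; A=np.c_[P[:,:2],np.ones(len(P))]
    for _ in range(4):
        s,*_r=np.linalg.lstsq(A,P[:,2],rcond=None); r=abs(A@s-P[:,2]); k=r<3*r.std(); P,A=P[k],A[k]
    a=np.radians(11.5); print("slope scale x",(s[0]*np.cos(a)+s[1]*np.sin(a)).round(4),"y",(-s[0]*np.sin(a)+s[1]*np.cos(a)).round(4),"mid z",(s@[.57,.17,1]).round(4),len(P),r.std())
E
python3 - <<'E'
from h import *
I,D,C=look(save="pics/top2.png"); slopes(C); slopes(np.load("C1.npy"))
for n in range(3): slopes(look()[2])
print(ctrl.state()["tcp_pos"]); go(.4443,.1482,.078,1.29)
cv2.imwrite("pics/c3.png",cv2.resize(I[140:200,200:300],None,fx=7,fy=7,interpolation=cv2.INTER_CUBIC))
E
```

```text
slope scale x 0.0041 y -0.046 mid z 0.0452 1277 0.0009161674771429594
slope scale x 0.0475 y -0.0449 mid z 0.0453 1306 0.0009140237402793397
slope scale x 0.008 y -0.0432 mid z 0.0452 1307 0.0009498703999406934
slope scale x -0.0012 y -0.0435 mid z 0.0452 1278 0.000934156197646237
slope scale x -0.0011 y -0.0413 mid z 0.0452 1269 0.0009173131884889368
[0.44452924 0.14857498 0.24389821]
grasp pt [0.4442 0.1488 0.0799] psi -0.615 tilt [-0.0018  0.0015] -> shift [-0.0005  0.0004  0.0019] turn z 1.237 q [0.15 0.03 2.06 0.   1.05 0.77]
```

View pics/c3.png

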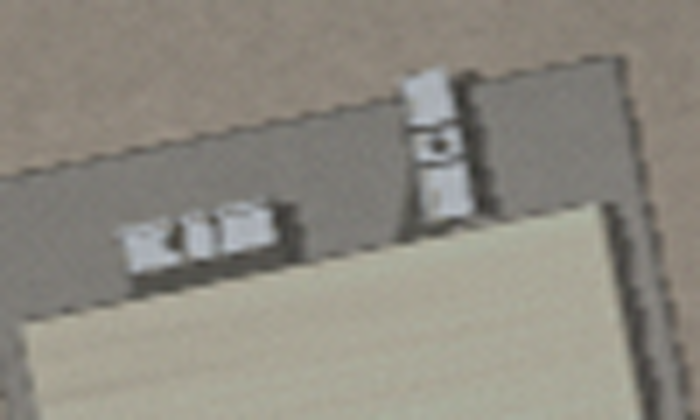

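The front ball is now midway between its lines, at crop (440,147) with the lines at 128 and 165. Next is the side knob.

Emit:
{"api": "servo_tool", "payload": {"increments": [[[0,0,0],[0,0,0]],[[0,0,0],[0,0,0]],[[0,0,0],[0,0,0]],[[0,0,0],[0,0,0]],[[0,0,0],[0,0,0]],[[0,0,0],[0,0,0]],[[0,0,-0.01],[0,0,0]],[[0,0,-0.02],[0,0,0]],[[0,0,-0.03],[0,0,0]],[[0,0,-0.03],[0,0,0]],[[0,0,-0.03],[0,0,0]],[[0,0,-0.01],[0,0,0]],[[0,0,0],[0,0,0]]], "claw": 0.45}}

```text
clock: 40.85
tcp_pos: [0.4456, 0.148, 0.3758]
orientation: [0.001, 0.888, 0.46, 0.002]
contact_force: [0.5, 0.4, 0.6]
opening: 0.0477
gripper_force: 0.0
```

Run:
```python
from h import *
for i in range(3):
    I,D,C=look(); slopes(C); blobs(C,.075,.1,(.48,.6,0.3,.42),10)
go(.5345,.338,.078,-.05)
```

```text
slope scale x 0.0033 y -0.0414 mid z 0.0451 1219 0.0009259202248736257
centroid [191.9 217. ] mean [0.5365 0.3389 0.0871] rect [5.36800e-01 3.39800e-01 3.92000e-02 1.13000e-02 8.15371e+01] zstd 0.0029 53
slope scale x -0.0059 y -0.0446 mid z 0.0452 1236 0.0009184002493967632
centroid [191.9 217. ] mean [0.5364 0.3389 0.0867] rect [5.36800e-01 3.40700e-01 3.77000e-02 1.16000e-02 8.02727e+01] zstd 0.0031 54
slope scale x 0.0047 y -0.0434 mid z 0.0452 1258 0.0009494736283392527
centroid [191.9 217. ] mean [0.5364 0.3388 0.0872] rect [5.36800e-01 3.40600e-01 4.01000e-02 1.16000e-02 8.02587e+01] zstd 0.0032 54
grasp pt [0.4441 0.1478 0.2081] psi -0.615 tilt [-0.0027 -0.0004] -> shift [ 0.2078 -0.0356  0.1297] turn z -0.565 q [ 0.15 -0.14  1.96 -0.    1.32  0.77]
```

Emit:
{"api": "servo_tool", "payload": {"increments": [[[0.021,-0.0035,0],[0,0,0]],[[0.021,-0.0035,0],[0,0,0]],[[0.021,-0.0035,0],[0,0,0]],[[0.021,-0.0035,0],[0,0,0]],[[0.021,-0.0035,0],[0,0,0]],[[0.021,-0.0035,0],[0,0,0]],[[0.021,-0.0035,0],[0,0,0]],[[0.021,-0.0035,0],[0,0,0]],[[0.021,-0.0035,0],[0,0,0]],[[0.021,-0.0035,0],[0,0,0]],[[0,0,0],[0,0,-0.15]],[[0,0,0],[0,0,-0.15]],[[0,0,0],[0,0,-0.15]],[[0,0,0],[0,0,0]],[[0,0,0],[0,0,0]]]}}

```text
clock: 42.5
tcp_pos: [0.5374, 0.3395, 0.372]
orientation: [-0.0, 0.764, 0.645, -0.001]
contact_force: [0.4, -0.7, -0.9]
opening: 0.048
gripper_force: 0.0
```

Run:
```python
from h import *
go(.5366,.3395,.078,-.164)
```

```text
grasp pt [0.537  0.3393 0.208 ] psi -0.169 tilt [-0.0025 -0.0012] -> shift [ 4.0e-04 -1.0e-04  1.3e-01] turn z -0.005 q [0.44 0.27 1.53 0.   1.34 0.61]
```

Emit:
{"api": "servo_tool", "payload": {"increments": [[[0,0,0.02],[0,0,0]],[[0,0,0.025],[0,0,0]],[[0,0,0.025],[0,0,0]],[[0,0,0.025],[0,0,0]],[[0,0,0.02],[0,0,0]],[[0,0,0.01],[0,0,0]],[[0,0,0.005],[0,0,0]],[[0,0,0],[0,0,0]],[[0,0,0],[0,0,0]]]}}

```text
clock: 43.4
tcp_pos: [0.5381, 0.3399, 0.2449]
orientation: [0.0, 0.763, 0.646, 0.001]
contact_force: [0.3, -0.7, -0.1]
opening: 0.0481
gripper_force: 0.0
```

Emit:
{"api": "servo_tool", "payload": {"increments": [[[0,0,0],[0,0,0]],[[0,0,0],[0,0,0]],[[0,0,0],[0,0,0]],[[0,0,0],[0,0,0]],[[0,0,0],[0,0,0]],[[0,0,0],[0,0,0]],[[0,0,0],[0,0,0]],[[0,0,0],[0,0,0]],[[0,0,0],[0,0,0]],[[0,0,0],[0,0,0]]], "claw": 1, "newtons": 15}}

```text
clock: 44.4
tcp_pos: [0.5377, 0.3397, 0.2438]
orientation: [-0.0, 0.763, 0.646, 0.0]
contact_force: [0.4, 1.5, 0.7]
opening: 0.0118
gripper_force: 14.9
```

Emit:
{"api": "servo_tool", "payload": {"increments": [[[0,0,0],[0,0,0.1]],[[0,0,0],[0,0,0.1]],[[0,0,0],[0,0,0.1]],[[0,0,0],[0,0,0.1]],[[0,0,0],[0,0,0.1]],[[0,0,0],[0,0,0.1]],[[0,0,0],[0,0,0.1]],[[0,0,0],[0,0,0.1]],[[0,0,0],[0,0,0.1]],[[0,0,0],[0,0,0.1]],[[0,0,0],[0,0,0.1]],[[0,0,0],[0,0,0.1]],[[0,0,0],[0,0,0.1]],[[0,0,0],[0,0,0.1]],[[0,0,0],[0,0,0.1]],[[0,0,0],[0,0,0]],[[0,0,0],[0,0,0]]]}}

```text
clock: 46.1
tcp_pos: [0.5371, 0.3406, 0.2438]
orientation: [-0.001, 0.999, -0.047, -0.001]
contact_force: [-2.4, 4.6, 0.8]
opening: 0.0118
gripper_force: 15.0
```

Emit:
{"api": "servo_tool", "payload": {"increments": [[[0,0,0],[0,0,0]],[[0,0,0],[0,0,0]],[[0,0,0],[0,0,0]],[[0,0,0],[0,0,0]],[[0,0,0],[0,0,0]],[[0,0,0],[0,0,0]],[[0,0,-0.02],[0,0,0]],[[0,0,-0.03],[0,0,0]],[[0,0,-0.01],[0,0,0]],[[0,0,0],[0,0,0]]], "claw": 0.45}}

```text
clock: 47.1
tcp_pos: [0.5385, 0.34, 0.3061]
orientation: [-0.001, 0.999, -0.047, 0.002]
contact_force: [0.0, -0.3, -0.6]
opening: 0.048
gripper_force: 0.0
```

Run:
```python
from h import *
for i in range(4): slopes(look()[2])
go(.5366,.3395,.078,-.164-1.5)
```

```text
slope scale x 0.0009 y -0.01 mid z 0.0452 1353 0.0009380844001596713
slope scale x -0.0036 y -0.0103 mid z 0.0449 1340 0.0009330784068576643
slope scale x 0.0075 y -0.0117 mid z 0.0453 1381 0.0009693292397726621
slope scale x 0.0079 y -0.0119 mid z 0.0451 1350 0.0009444813804681152
grasp pt [0.5366 0.3392 0.1379] psi -1.665 tilt [-0.0025 -0.0012] -> shift [ 0.0001 -0.0004  0.0599] turn z -0.001 q [ 0.44  0.33  1.59 -0.    1.22  2.1 ]
```

Emit:
{"api": "servo_tool", "payload": {"increments": [[[0,0,0.03],[0,0,0]],[[0,0,0.02],[0,0,0]],[[0,0,0.01],[0,0,0]],[[0,0,0],[0,0,0]],[[0,0,0],[0,0,0]]]}}

```text
clock: 47.8
tcp_pos: [0.5378, 0.3397, 0.2438]
orientation: [0.0, 0.999, -0.047, -0.0]
contact_force: [1.2, -0.1, -0.4]
opening: 0.0477
gripper_force: 0.0
```

Emit:
{"api": "servo_tool", "payload": {"increments": [[[0,0,0],[0,0,0]],[[0,0,0],[0,0,0]],[[0,0,0],[0,0,0]],[[0,0,0],[0,0,0]],[[0,0,0],[0,0,0]],[[0,0,0],[0,0,0]],[[0,0,0],[0,0,0]],[[0,0,0],[0,0,0]],[[0,0,0],[0,0,0.08]],[[0,0,0],[0,0,0.08]],[[0,0,0],[0,0,0.08]],[[0,0,0],[0,0,0.08]],[[0,0,0],[0,0,0.08]],[[0,0,0],[0,0,0.08]],[[0,0,0],[0,0,0]],[[0,0,0],[0,0,0]]], "claw": 1}}

```text
clock: 49.4
tcp_pos: [0.5377, 0.3405, 0.244]
orientation: [-0.001, 0.959, -0.283, 0.0]
contact_force: [1.5, 5.9, -0.7]
opening: 0.0118
gripper_force: 15.0
```

Emit:
{"api": "servo_tool", "payload": {"increments": [[[0,0,0],[0,0,0]],[[0,0,0],[0,0,0]],[[0,0,0],[0,0,0]],[[0,0,0],[0,0,0]],[[0,0,0],[0,0,0]],[[0,0,0],[0,0,0]],[[0,0,-0.02],[0,0,0]],[[0,0,-0.03],[0,0,0]],[[0,0,-0.03],[0,0,0]],[[0,0,-0.03],[0,0,0]],[[0,0,-0.02],[0,0,0]],[[0,0,0],[0,0,0]]], "claw": 0.45}}

```text
clock: 50.6
tcp_pos: [0.5386, 0.3401, 0.3781]
orientation: [-0.002, 0.959, -0.283, 0.003]
contact_force: [0.9, -0.1, 0.3]
opening: 0.0479
gripper_force: 0.0
```

Run:
```python
from h import *
for i in range(4):
    I,D,C=look(); slopes(C); blobs(C,.062,.09,(.42,.5,0.02,.08),10)
cv2.imwrite("pics/c4.png",cv2.resize(I[140:200,200:300],None,fx=7,fy=7,interpolation=cv2.INTER_CUBIC))
go(.461,.0495,.065,-.0)
```

```text
slope scale x 0.0028 y -0.0002 mid z 0.0451 1373 0.0009342482021952555
centroid [290.2 241.7] mean [0.4617 0.0496 0.0717] rect [0.4608 0.0501 0.0418 0.0121 2.023 ] zstd 0.0036 61
slope scale x 0.0045 y -0.003 mid z 0.045 1309 0.0008947284068066165
centroid [290.2 241.8] mean [0.4615 0.0497 0.0713] rect [0.4608 0.0501 0.0416 0.0121 1.3942] zstd 0.0032 60
slope scale x 0.0032 y 0.0009 mid z 0.0451 1365 0.0009253893093724972
centroid [290.2 241.7] mean [0.4616 0.0495 0.0714] rect [0.4608 0.0503 0.0415 0.012  0.7278] zstd 0.0035 61
slope scale x 0.0063 y 0.0003 mid z 0.0449 1383 0.0009541493390265722
centroid [290.1 241.8] mean [0.4615 0.0499 0.072 ] rect [0.4608 0.0501 0.0416 0.0117 1.1215] zstd 0.003 58
grasp pt [0.5366 0.3392 0.2075] psi -2.145 tilt [-0.0029 -0.0014] -> shift [0.0941 0.2839 0.1432] turn z 0.997 q [ 0.44  0.27  1.53 -0.    1.34  2.58]
```

View pics/c4.png

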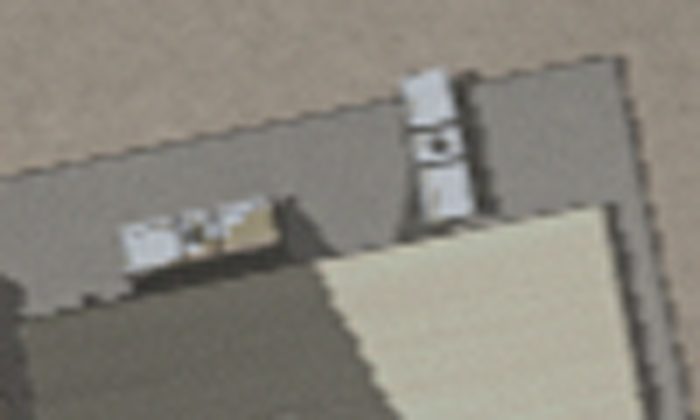

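The side ball now sits near the middle of its channel, at crop (197,235), and the front ball is unchanged at (440,147). Both measured slopes are below 0.005. The selector is next.

Emit:
{"api": "servo_tool", "payload": {"increments": [[[0,0,0],[0,0,-0.145]],[[0,0,0],[0,0,-0.145]],[[0,0,0],[0,0,-0.145]],[[0,0,0],[0,0,-0.145]],[[0,0,0],[0,0,-0.145]],[[0,0,0],[0,0,-0.145]],[[0,0,0],[0,0,-0.145]],[[0,0,0],[0,0,-0.145]],[[0,0,0],[0,0,-0.145]],[[0,0,0],[0,0,-0.145]],[[0,0,0],[0,0,-0.145]],[[0,0,0],[0,0,-0.145]],[[0,0,0],[0,0,-0.145]],[[0,0,0],[0,0,0]]]}}

```text
clock: 52.2
tcp_pos: [0.5372, 0.3395, 0.3715]
orientation: [-0.0, 0.792, 0.61, -0.002]
contact_force: [0.6, 1.0, 0.4]
opening: 0.0478
gripper_force: 0.0
```

Run:
```python
from h import *
I,D,C=look()
for i in range(3): slopes(look()[2])
cv2.imwrite("pics/c5.png",np.hstack([cv2.resize(I[222:262,270:310],None,fx=10,fy=10,interpolation=cv2.INTER_CUBIC),cv2.resize(I[150:190,205:245],None,fx=10,fy=10,interpolation=cv2.INTER_CUBIC)]))
go(.4608,.0501,.065,1.62)
m=onz("top",180+482/4,140+393/4,.040); print(m, np.arctan2(m[1]-.0501,m[0]-.4608), np.hypot(m[1]-.0501,m[0]-.4608))
```

```text
slope scale x 0.0044 y -0.0014 mid z 0.045 1356 0.0009242441170963204
slope scale x 0.0031 y -0.0033 mid z 0.0451 1361 0.0009440682674505623
slope scale x 0.0018 y -0.0029 mid z 0.0451 1349 0.0009075469884813241
grasp pt [0.5373 0.3395 0.2089] psi -0.263 tilt [-0.0012 -0.0006] -> shift [-0.2992  0.0015  0.1441] turn z 1.259 q [ 0.44  0.27  1.53 -0.    1.34  0.7 ]
[0.47156816 0.0196426  0.04      ] -1.230963908009743 0.03230490195580943
```

View pics/c5.png

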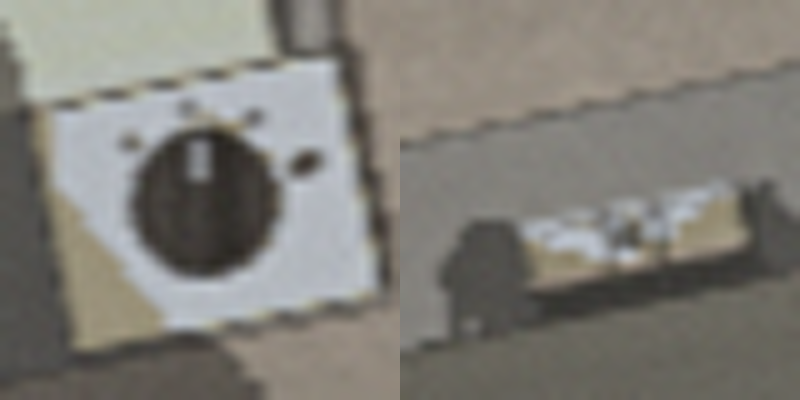

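Emit:
{"api": "servo_tool", "payload": {"increments": [[[-0.023,0,0],[0,0,0]],[[-0.023,0,0],[0,0,0]],[[-0.023,0,0],[0,0,0]],[[-0.023,0,0],[0,0,0]],[[-0.023,0,0],[0,0,0]],[[-0.023,0,0],[0,0,0]],[[-0.023,0,0],[0,0,0]],[[-0.023,0,0],[0,0,0]],[[-0.023,0,0],[0,0,0]],[[-0.023,0,0],[0,0,0]],[[-0.023,0,0],[0,0,0]],[[-0.023,0,0],[0,0,0]],[[-0.023,0.0015,0],[0,0,0]],[[0,0,0],[0,0,0]]]}}

```text
clock: 53.8
tcp_pos: [0.4618, 0.0486, 0.3737]
orientation: [0.0, 0.794, 0.608, -0.0]
contact_force: [0.3, -0.5, -0.8]
opening: 0.0481
gripper_force: 0.0
```

Emit:
{"api": "servo_tool", "payload": {"increments": [[[0,0,0],[0,0,-0.145]],[[0,0,0],[0,0,-0.145]],[[0,0,0],[0,0,-0.145]],[[0,0,0],[0,0,-0.145]],[[0,0,0],[0,0,-0.145]],[[0,0,0],[0,0,-0.145]],[[0,0,0],[0,0,-0.145]],[[0,0,0],[0,0,-0.145]],[[0,0,0],[0,0,-0.145]],[[0,0,0],[0,0,-0.145]],[[0,0,0],[0,0,-0.145]],[[0,0,0],[0,0,-0.145]],[[0,0,0],[0,0,-0.145]],[[0,0,0],[0,0,0]],[[0,0,0],[0,0,0]]]}}

```text
clock: 55.3
tcp_pos: [0.4623, 0.0508, 0.3737]
orientation: [0.0, -0.025, 1.0, 0.0]
contact_force: [-0.2, 0.1, 0.0]
opening: 0.048
gripper_force: 0.0
```

Run:
```python
from h import *
go(.4608,.0501,.065,1.62)
```

```text
grasp pt [0.4623 0.0508 0.2097] psi 1.621 tilt [0.     0.0003] -> shift [ 0.0015 -0.0007  0.1447] turn z 0.001 q [-0.06 -0.15  1.96  0.    1.32 -1.68]
```

Emit:
{"api": "servo_tool", "payload": {"increments": [[[0.0015,-0.0007,0.02],[0,0,0]],[[0,0,0.025],[0,0,0]],[[0,0,0.025],[0,0,0]],[[0,0,0.025],[0,0,0]],[[0,0,0.02],[0,0,0]],[[0,0,0.015],[0,0,0]],[[0,0,0.01],[0,0,0]],[[0,0,0.003],[0,0,0]],[[0,0,0],[0,0,0]],[[0,0,0],[0,0,0]]]}}

```text
clock: 56.3
tcp_pos: [0.4613, 0.0496, 0.2315]
orientation: [0.001, -0.027, 1.0, -0.0]
contact_force: [0.5, -1.3, 0.1]
opening: 0.048
gripper_force: 0.0
```

Emit:
{"api": "servo_tool", "payload": {"increments": [[[0,0,0],[0,0,0]],[[0,0,0],[0,0,0]],[[0,0,0],[0,0,0]],[[0,0,0],[0,0,0]],[[0,0,0],[0,0,0]],[[0,0,0],[0,0,0]],[[0,0,0],[0,0,0]],[[0,0,0],[0,0,0]],[[0,0,0],[0,0,0]],[[0,0,0],[0,0,0]]], "claw": 1, "newtons": 15}}

```text
clock: 57.3
tcp_pos: [0.4607, 0.0505, 0.2308]
orientation: [-0.0, -0.027, 1.0, 0.001]
contact_force: [-0.6, 6.6, 1.5]
opening: 0.0119
gripper_force: 15.0
```

Emit:
{"api": "servo_tool", "payload": {"increments": [[[0,0,0],[0,0,0.1]],[[0,0,0],[0,0,0.1]],[[0,0,0],[0,0,0.1]],[[0,0,0],[0,0,0.1]],[[0,0,0],[0,0,0.1]],[[0,0,0],[0,0,0.1]],[[0,0,0],[0,0,0.1]],[[0,0,0],[0,0,0.1]],[[0,0,0],[0,0,0.1]],[[0,0,0],[0,0,0.1]],[[0,0,0],[0,0,0.1]],[[0,0,0],[0,0,0.1]],[[0,0,0],[0,0,0.08]],[[0,0,0],[0,0,0]],[[0,0,0],[0,0,0]]]}}

```text
clock: 58.8
tcp_pos: [0.4611, 0.0512, 0.2309]
orientation: [-0.001, 0.576, 0.818, 0.002]
contact_force: [3.4, 11.0, -1.4]
opening: 0.0118
gripper_force: 15.0
```

Run:
```python
from h import *
go(.4608,.0501,.065,.341)
```

```text
grasp pt [0.4613 0.052  0.0669] psi 0.344 tilt [0.0016 0.0045] -> shift [-0.0016 -0.0011  0.0018] turn z 0.003 q [-0.06  0.04  2.08  0.01  1.02 -0.41]
```

Orientation is on target. I'll release, retreat and check everything.

Emit:
{"api": "servo_tool", "payload": {"increments": [[[0,0,0],[0,0,0]],[[0,0,0],[0,0,0]],[[0,0,0],[0,0,0]],[[0,0,0],[0,0,0]],[[0,0,0],[0,0,0]],[[0,0,0],[0,0,0]],[[0,0,-0.01],[0,0,0]],[[0,0,-0.03],[0,0,0]],[[0,0,-0.03],[0,0,0]],[[0,0,-0.03],[0,0,0]],[[0,0,-0.03],[0,0,0]],[[0,0,-0.02],[0,0,0]],[[0,0,0],[0,0,0]]], "claw": 0.45}}

```text
clock: 60.1
tcp_pos: [0.4618, 0.0495, 0.3851]
orientation: [0.003, 0.575, 0.818, 0.002]
contact_force: [0.4, 0.4, 0.8]
opening: 0.048
gripper_force: 0.0
```

Run:
```python
from h import *
for i in range(4):
    I,D,C=look(); slopes(C); blobs(C,.062,.09,(.42,.5,0.02,.08),10)
blobs(C,.045,.08,(.45,.69,-.31,-.05))
cv2.imwrite("pics/c6.png",cv2.resize(I[145:270,185:315],None,fx=5,fy=4.8,interpolation=cv2.INTER_CUBIC))
go(.46,.05,.2,.34)
```

```text
slope scale x 0.0024 y -0.0023 mid z 0.0452 1157 0.0009090590262668645
slope scale x -0.003 y -0.0048 mid z 0.0451 1158 0.00092224157625603
slope scale x 0.0007 y 0.0004 mid z 0.0451 1160 0.0009245949559163582
slope scale x 0.0101 y 0.0018 mid z 0.0449 1199 0.0009400835699674717
centroid [348.6 187.7] mean [ 0.6228 -0.1267  0.0602] rect [ 6.23100e-01 -1.26700e-01  5.10000e-02  5.04000e-02  7.20375e+01] zstd 0.0046 235
centroid [392.5 204.3] mean [ 0.5713 -0.2576  0.0651] rect [ 5.72200e-01 -2.58600e-01  5.04000e-02  4.85000e-02  8.97606e+01] zstd 0.0039 239
centroid [352.7 224.1] mean [ 0.5127 -0.1375  0.0615] rect [ 0.5128 -0.1383  0.0488  0.0487 10.7838] zstd 0.0033 269
grasp pt [0.4599 0.0496 0.2155] psi 0.345 tilt [-0.0022  0.0001] -> shift [0.0004 0.0003 0.0155] turn z 0.005 q [-0.06 -0.16  1.96 -0.    1.34 -0.41]
```

View pics/c6.png

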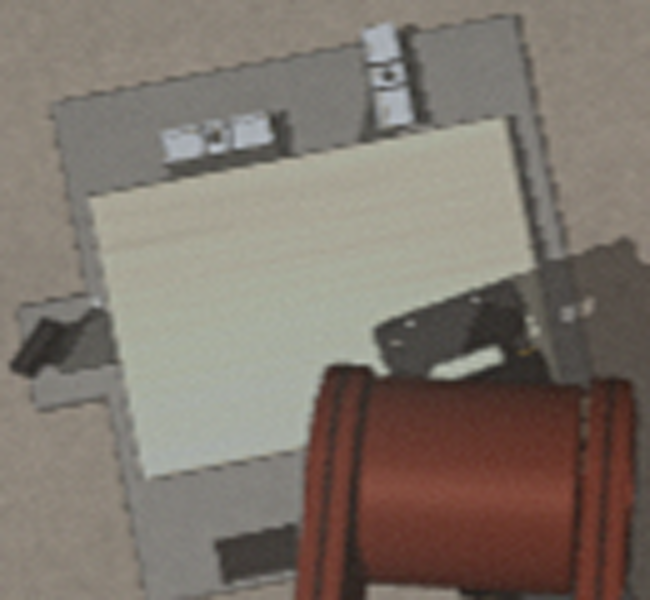

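Both balls are centred between their lines: the side one at crop (215,137), the front one at (388,76). The arm hides the selector, so I'll shift it towards the tray side and check.

Emit:
{"api": "servo_tool", "payload": {"increments": [[[-0.03,0,0],[0,0,0]],[[-0.03,0,0],[0,0,0]],[[-0.03,0,0],[0,0,0]],[[-0.03,0,0],[0,0,0]],[[-0.03,0,0],[0,0,0]],[[-0.03,0,0],[0,0,0]],[[-0.03,0,0],[0,0,0]],[[0,0,0],[0,0,0]],[[0,0,0],[0,0,0]]]}}

```text
clock: 61.2
tcp_pos: [0.5314, -0.1483, 0.379]
orientation: [-0.002, 0.576, 0.818, -0.0]
contact_force: [0.0, -0.1, -0.9]
opening: 0.048
gripper_force: 0.0
```

Run:
```python
from h import *
I,D,C=look(); slopes(C)
for i in range(3): blobs(look()[2],.064,.09,(.42,.5,0.02,.08),10)
cv2.imwrite("pics/c7.png",cv2.resize(I[145:270,185:315],None,fx=5,fy=4.8,interpolation=cv2.INTER_CUBIC))
```

```text
slope scale x 0.0029 y -0.0016 mid z 0.0451 1360 0.0009319881498488498
centroid [290.1 241.9] mean [0.4611 0.0498 0.0719] rect [4.61100e-01 5.00000e-02 1.19000e-02 4.04000e-02 1.95197e+01] zstd 0.0025 56
centroid [290.1 241.9] mean [0.4611 0.0499 0.0729] rect [4.61000e-01 5.01000e-02 1.19000e-02 3.95000e-02 1.95729e+01] zstd 0.0026 54
centroid [290.1 241.9] mean [0.4611 0.0498 0.0724] rect [4.61100e-01 4.99000e-02 1.19000e-02 3.99000e-02 1.96202e+01] zstd 0.0029 56
```

View pics/c7.png

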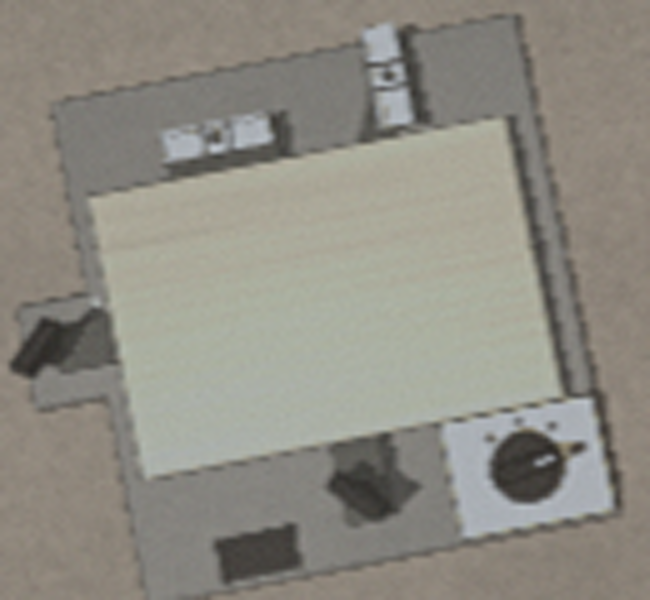

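The selector's pointer at crop (545,460) lines up with the broad mark at (578,448). Both balls are central, and everything is in the tray.

```bash
python3 -c "
from plant import ctrl
print(ctrl.finish_job())"
```

```text
the job is handed in; nothing more can be done
None
```

The job is handed in; by the last camera check, tin_tall, jar_wide and box_tin stand upright in the tray, both level balls sit between their lines, and the selector points at the long broad mark (the hand-in returned no verdict).

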